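# Pump up the pipe test pump until its indicator pin is fully out

## Robot

A 6-joint arm with a two-finger parallel gripper is mounted at the origin on the work surface. World frame = base frame: x ahead of the robot, y to its left, z up, the work surface at z = 0. Lengths are in m, angles in rad, forces in N, time in s.
With the tool pointing down it reaches from about 0.3 to 1 m from the base axis. Payload 5.1 kg.
Tool frame: the origin (TCP) lies at the very end of the fingers, on their centre line; the grasp point (between the pads) lies 19 mm behind it (robot.tcp_to_grasp is the distance from the TCP to the grasp point, in m); z points along the fingers, y is the line along which they close (so a half turn about z gives the same grasp; the last joint's range is limited). The gripper opens to 95 mm and grips with 3 to 60 N. Pads are 20 mm wide; open, the fingers measure 119 mm over their backs; the gripper's body (75 mm by 180 mm) begins 59 mm behind the grasp point.
Start: joints at [1.118, 0.124, 1.65, -0, 1.367, -0.083], TCP at [0.235, 0.606, 0.215] pointing down, gripper open.
Joint ranges: [-2.61, 2.61], [-1.02, 2.33], [0.03, 2.71], [-1.35, 4.49], [0.32, 2.68], [-2.91, 2.91]. Speed limits (rad/s): [2.57, 2.57, 3.14, 3.14, 3.14, 3.14].

## Interface

Orientations are given as a rotation vector (axis times angle).
In Python, from rig import robot gives the robot as it stands. The module is installed in compiled form; this text tells all that it offers.
- The arm moves only by the shell command python3 -m inch 'ROWS' [FORCE]. ROWS is text: rows parted by semicolons, each of 7 numbers parted by spaces: the opening, from -1 (shut) to 1 (fully open), so that 0 is half open, then the shift along the world's x, y, z in mm, then the turn, a rotation vector about the world's x, y, z in degrees. A call has exactly 10 rows; each row is the pose to reach, as a shift and turn from the pose commanded when the call began; what a row does not reach only later rows make up. A row lasts 1/12 s, in which the tool goes at most 41.7 mm and 7.16 degrees, less where a joint would pass 70% of its speed; a pose out of reach is approached as far as the arm can. A call with a gripper value outside its range is refused whole. The fingers move at their own pace and stop on an object; FORCE is the grip in N (left out, the last holds). Time passes only in rows, so rows that repeat a pose let the fingers close, or fill a call up. It gives the time, the measured TCP pose, the force, the opening and the grip force at its end, in the units of the state.
- robot.sense(): the state, without advancing time (a new reading comes with each control period).
- robot.grab_frame(name): name is "scene" or "side" or "wrist"; returns a dict with "frame" (480x640x3 uint8, blue, green, red), "depth" (480x640 float32, m along the optical axis (not along the pixel's ray), 0 where there is no reading), "intrinsics" (3x3 intrinsics, pixels), "world_to_cam" (4x4, takes a point from world to camera coordinates); the wrist camera has in their place "tool_from_camera" (4x4, takes a point from camera to tool coordinates, whose origin is the TCP and whose axes are the flange's). Camera axes: x right, y down, z forward; pixel columns grow to the right and rows downward; lengths in m; the calibration is good to about 2 mm. A picture is of the moment at which its call begins: read the wrist's pose just before it.
- robot.finish_job(): hands the job in; it is judged then, once.
The state is a dict: "t": time; "joint_pos": joint angles; "joint_vel": joint speeds; "joint_torque": joint torques, N m; "tool_pos": TCP position; "tool_rot": TCP orientation; "contact_force": force on the tool from outside, world axes, zero at the start; "moment": the same for the moment, N m; "opening": finger opening in m; "finger_force": force on a finger pad.
Only numpy, scipy, OpenCV 4.12 (cv2) and the standard library are available. Lean on these libraries where they do the work, as an engineer would, in place of code of your own. Each camera call takes 0.05 s, during which the arm holds its last target. There are 200 camera calls.

## Task

The hand pump on the bench is used to pressure-test a brazed copper joint. Push its black plunger knob all the way down and let it spring back all the way up, again and again, until the orange indicator pin stands fully out of its brass collar with its whole green band showing; then take your hand off and leave the knob up. Only press the knob, lift or carry nothing; let the pump raise the pin without touching it, do not shove the pump about, and leave the tee, jar and wrench where they are.

Things in the scene. Friction and masses are not known exactly. Their poses are not given: they have to be found in the camera images.
- pump: the pump, 3.5 kg, standing loose on the bench: a blue block on a dark steel base plate, 94 mm along its x, 190 mm along its y (from y = -50 to +140 mm), its top face 70 mm above the bench. Origin on the bench directly under the plunger's axis; z up; its y axis runs from the plunger towards the indicator pin and then the copper test pipe that sticks out of the end (to y = 210 mm, 93 mm high). It turns to any yaw within 1 rad either way.
- knob_top (a point): centre of the flat top of the black plunger knob (44 mm across, its top 130 mm above the bench when up), on the pump's x = y = 0 axis; it moves down with the knob. To press it, come straight down on it with the gripper shut, near its centre.
- stroke (a joint): how far the plunger is pushed down, m: 0 = up, 0.025 = hard bottom stop. A spring brings it back up by itself: it resists with about 4.5 N at the top and 11 N at the bottom, plus 2 or 3 N for the pumping, and up to 10 N more on strokes where the pin meets its stop. A full stroke raises the pin about 10 mm, on the way down only; short strokes raise it less, and the pin stays where it is while the plunger returns.
- indicator_pin: the indicator pin, 12 mm thick with an 18 mm orange head 6 mm high, in a brass collar (30 mm wide, top 76 mm above the bench) 85 mm along the pump's y from the plunger's axis; its lowest 10 mm are green and show only when it is out. Origin at the underside of the head on the pin's axis, z up. Not to be touched.
- pin_rise (a joint): how far the pin stands out, m: 0 = head on the collar, 0.032 = fully out, against its stop. It starts between 0 and 0.008, so three or four full strokes are needed. Once it is out, further strokes do no harm.
- copper_tee: loose copper pipe tee lying flat, run 64 mm long, 32 mm thick, branch reaching 36 mm from its middle; origin on the bench under its middle. Bystander.
- flux_jar: loose small white jar with a green lid, 48 mm across and 52 mm high; origin under its middle. Bystander.
- wrench: loose steel wrench lying flat along its x, 170 mm long; origin on the bench. Bystander.

How it is judged:
By the outcome, as a careful person would: the job done as asked, in the order asked, and still so for the second after the job is handed in, with the robot touching nothing.
It also fails if it takes over 42 s, if anything falls off the work surface, if the arm or the gripper's body presses on something with over 40 N, if the wrist force passes 120 N, or if a joint passes its speed limit or range.

## Working session

There is one attempt and no reset: what is moved stays moved. The work goes in short steps, Python scripts to look and compute and a shell command to move; the robot and the scene stay as the last step left them, time stands still between calls to the robot, and variables do not carry over. Pictures are saved under pics/ and viewed, at most 10 in all, crops included, and the job is handed in when it is done.

```bash
mkdir -p pics; cat > h.py <<'E'
import numpy as np,cv2
from rig import robot
def pts(f):
    K=f["intrinsics"];d=f["depth"];v,u=np.mgrid[:480,:640]
    P=np.stack([(u-K[0,2])/K[0,0]*d,(v-K[1,2])/K[1,1]*d,d],-1)
    T=np.linalg.inv(f["world_to_cam"])
    return P@T[:3,:3].T+T[:3,3]
E
python3 - <<'E'
from h import *
for n in("scene","side"):
    f=robot.grab_frame(n);cv2.imwrite(f"pics/{n}.png",f["frame"]);np.savez(n+".npz",**f)
print(robot.sense())
E
```

```text
{'t': 0.1, 'joint_pos': array([ 1.11841438e+00,  1.24471929e-01,  1.65154016e+00,  2.49878875e-05,
        1.36747521e+00, -8.26027797e-02]), 'joint_vel': array([ 0.00182947, -0.00034065, -0.00070009,  0.00163394, -0.0016927 ,
       -0.00087969]), 'joint_torque': array([-9.84663529e-06, -4.18881762e+01, -3.61095607e+01,  7.76594854e-02,
        4.62147931e-02, -4.77873050e-05]), 'tool_pos': array([0.23468553, 0.605536  , 0.21348761]), 'tool_rot': array([-5.77455293e-01, -3.08753091e+00,  2.85963568e-03]), 'contact_force': array([-0.66027219,  0.3448795 , -0.4240563 ]), 'moment': array([-0.02211439,  0.00468154,  0.01694207]), 'finger_force': 0.0, 'opening': 0.0952527961121846}
```

View pics/scene.png

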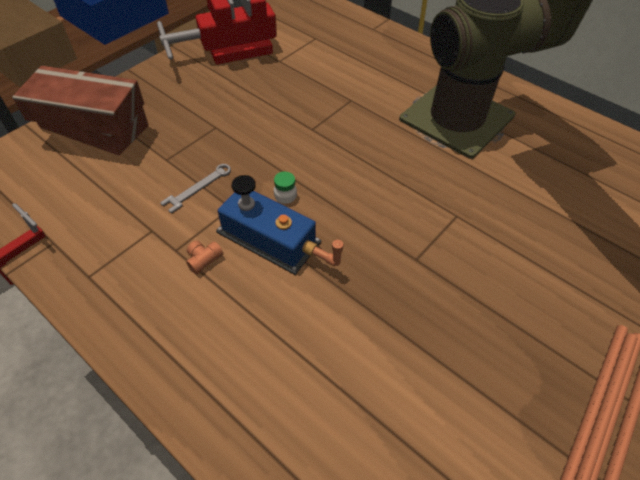

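View pics/side.png

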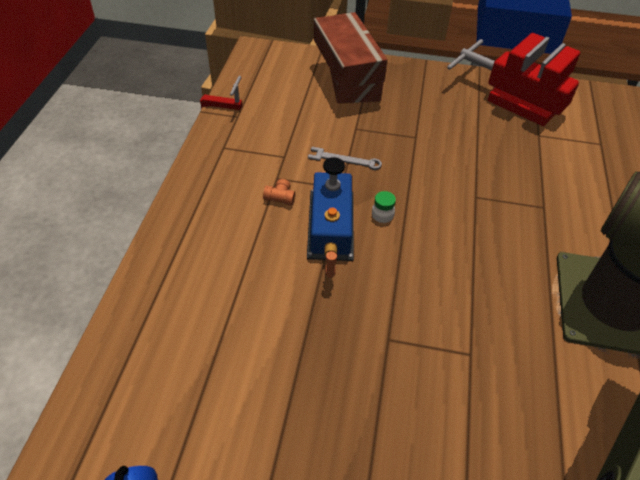

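The scene view shows the knob at about (243,185) and the pin at (284,221). In the side view they are at about (334,165) and (332,214). The jar, wrench and tee are all close to the pump.

```bash
python3 - <<'E'
from h import *
for n,b in(("scene",(225,170,262,200)),("side",(318,153,350,176))):
    f=dict(np.load(n+".npz"));P=pts(f);g=f["frame"].astype(int)
    x0,y0,x1,y1=b;m=np.zeros((480,640),bool);m[y0:y1,x0:x1]=1
    k=m&(g.max(-1)<60)&(P[...,2]>.115)&(f["depth"]>0)
    v,u=np.nonzero(k);print(n,"knob px",u.mean(),v.mean(),k.sum(),"depth pts",np.median(P[k],0))
    K=f["intrinsics"];T=np.linalg.inv(f["world_to_cam"])
    # knob top via min enclosing ellipse & ray at z=.130
    c=(np.array([u.mean(),v.mean()]))
    def ray(c,z):
        r=T[:3,:3]@np.linalg.solve(K,[*c,1]);o=T[:3,3];return o+r*(z-o[2])/r[2]
    print("ray knob",ray(c,.128))
    m[:]=0;m[195:240,265:350]=1
    o=m&(g[...,2]>170)&(g[...,1]<150)&(g[...,0]<70)&(P[...,2]>.07)&(P[...,2]<.1)
    v,u=np.nonzero(o);print("pin px",u.mean(),v.mean(),o.sum(),np.median(P[o],0),P[o][:,2].max())
    g8=(f["frame"][...,0]>1.5*f["frame"][...,2].astype(float))&(abs(P[...,2]-.07)<.006)&(P[...,1]>.2)&(abs(P[...,0])<1.2)
    g8[:150]=0;g8[280:]=0
    q=P[g8][:,:2].astype(np.float32);print("top rect",cv2.minAreaRect(q*1000),len(q))
E
```

```text
scene knob px 243.1401098901099 184.7912087912088 364 depth pts [ 0.57319237 -0.12267065  0.12837672]
ray knob [ 0.57280877 -0.12301043  0.128     ]
pin px 282.8205128205128 218.10256410256412 39 [ 0.55774825 -0.04192374  0.08534794] 0.08711571669136586
top rect ((0.0, 0.0), (0.0, 0.0), 0.0) 0
side knob px 333.6275862068965 165.60689655172413 290 depth pts [ 0.56906603 -0.12392821  0.13170667]
ray knob [ 0.56947995 -0.12800936  0.128     ]
pin px 331.9117647058824 212.47058823529412 68 [ 0.55606739 -0.04317677  0.08742509] 0.09356734803693478
top rect ((0.0, 0.0), (0.0, 0.0), 0.0) 0
```

```bash
python3 -m inch '-1 5 -10 0 0 0 0; -1 17 -36 0 0 0 0;-1 33 -72 0 0 0 0;-1 50 -108 0 0 0 0;-1 66 -144 0 0 0 0;-1 83 -180 0 0 0 0;-1 99 -216 0 0 0 0;-1 116 -252 0 0 0 0;-1 132 -288 0 0 0 0;-1 149 -324 0 0 0 0' 20
python3 -m inch '-1 17 -36 0 0 0 0; -1 34 -72 0 0 0 0;-1 51 -108 0 0 0 0;-1 68 -144 0 0 0 0;-1 85 -180 0 0 0 0;-1 102 -216 0 0 0 0;-1 119 -252 0 0 0 0;-1 136 -288 0 0 0 0;-1 150 -320 0 0 0 0;-1 160 -340 0 0 0 0'
python3 - <<'E'
from h import *
s=robot.sense();f=robot.grab_frame("wrist");cv2.imwrite("pics/w1.png",f["frame"])
print(s["t"],s["tool_pos"],s["joint_pos"],f["tool_from_camera"].round(3))
E
```

```text
t: 0.93
tool_pos: [0.3839, 0.2796, 0.2144]
tool_rot: [0.577, 3.088, -0.0]
contact_force: [0.9, -0.4, -0.1]
opening: 0.0336
finger_force: 0.0
t: 1.77
tool_pos: [0.544, -0.0616, 0.2143]
tool_rot: [-0.582, -3.087, 0.001]
contact_force: [-0.2, 1.2, -1.0]
opening: 0.0004
finger_force: 0.0
1.7667 [ 0.54399746 -0.06161185  0.21429985] [-2.10331791e-01 -1.03145706e-01  1.87963622e+00 -9.64441813e-04
  1.36531701e+00 -1.40835858e+00] [[-0.    -0.964 -0.267  0.075]
 [ 1.    -0.    -0.001  0.001]
 [ 0.001 -0.267  0.964 -0.169]
 [ 0.     0.     0.     1.   ]]
```

View pics/w1.png

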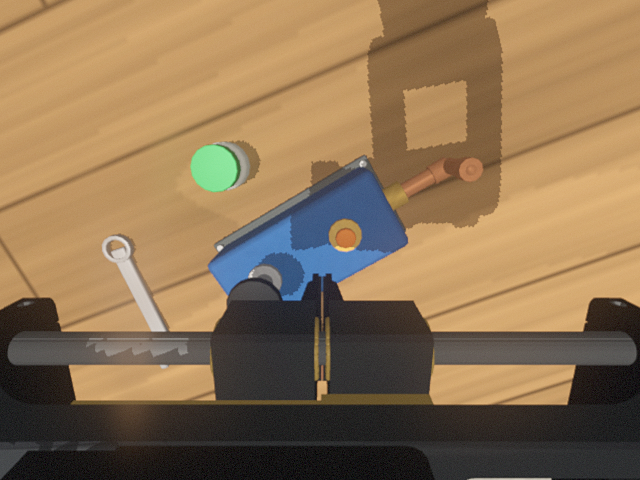

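The wrist view shows the pin at (345,237) and the knob partly hidden behind the fingers at about (254,290). I'll use this closer view to refine the knob position.

```bash
python3 - <<'E'
from h import *
from scipy.spatial.transform import Rotation as R
from scipy.optimize import least_squares
s=robot.sense();f=robot.grab_frame("wrist")
f["world_to_cam"]=np.eye(4);P=pts(f);T=f["tool_from_camera"]
W=(P@T[:3,:3].T+T[:3,3])@R.from_rotvec(s["tool_rot"]).as_matrix().T+s["tool_pos"]
m=np.zeros((480,640),bool);m[225:250,333:358]=1
g=f["frame"].astype(int);o=m&(W[...,2]>.078)&(g[...,2]>150)
print("pin",np.median(W[o],0),o.sum())
m[:]=0;m[265:315,215:300]=1
k=m&(g.max(-1)<70)&(abs(W[...,2]-.13)<.006);q=W[k];print("knob",len(q),q.min(0),q.max(0),np.median(q,0))
e=k^cv2.erode(k.astype(np.uint8),np.ones((3,3),np.uint8)).astype(bool)
v,u=np.nonzero(e);sel=(v<297);E=W[v[sel],u[sel]]
print("circle",least_squares(lambda p:np.hypot(E[:,0]-p[0],E[:,1]-p[1])-.022,[.572,-.124],loss="soft_l1",f_scale=.001).x,len(E))
E
```

```text
pin [ 0.55512165 -0.04380377  0.08503889] 322
knob 167 [ 0.54764067 -0.1424054   0.12400817] [ 0.57386678 -0.10604132  0.12981628] [ 0.55550693 -0.11246021  0.1270306 ]
circle [ 0.56996804 -0.12821575] 140
```

```bash
python3 -m inch '-1 14 -34 0 0 0 0;-1 27 -68 0 0 0 0;-1 27 -68 -25 0 0 0;-1 27 -68 -50 0 0 0;-1 27 -68 -65 0 0 0;-1 27 -68 -72 0 0 0;-1 27 -68 -76 0 0 0;-1 27 -68 -76 0 0 0;-1 27 -68 -76 0 0 0;-1 27 -68 -76 0 0 0'
python3 - <<'E'
from h import *
for n in("scene","side"):
    f=robot.grab_frame(n);cv2.imwrite(f"pics/{n}2.png",f["frame"])
a=cv2.imread("pics/scene2.png")[130:280,170:360];b=cv2.imread("pics/side2.png")[110:260,240:430]
cv2.imwrite("pics/c2.png",cv2.resize(np.hstack([a,b]),None,fx=2.1,fy=2.1,interpolation=2))
E
```

```text
t: 2.7
tool_pos: [0.5718, -0.126, 0.1404]
tool_rot: [0.576, 3.086, -0.001]
contact_force: [0.9, -0.5, 0.9]
opening: 0.0002
finger_force: 0.0
```

View pics/c2.png

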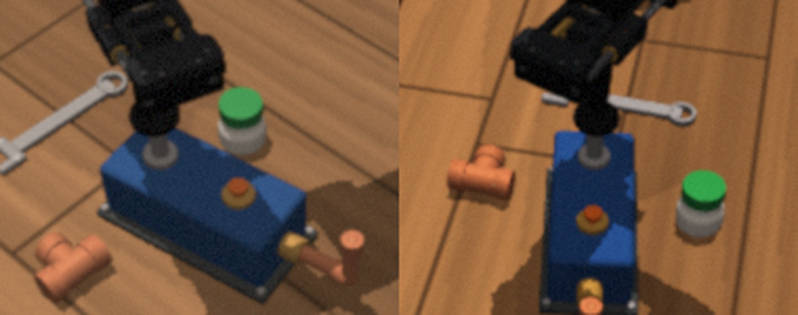

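The closed fingers are centred above the knob in both views (knob at about (155,117) and (600,117) in the crops), clear of the pin. First I'll press slowly down to the stop.

```bash
python3 -m inch '-1 0 0 -6 0 0 0;-1 0 0 -10 0 0 0;-1 0 0 -14 0 0 0;-1 0 0 -18 0 0 0;-1 0 0 -22 0 0 0;-1 0 0 -26 0 0 0;-1 0 0 -30 0 0 0;-1 0 0 -33 0 0 0;-1 0 0 -34 0 0 0;-1 0 0 -34 0 0 0'
```

```text
t: 3.63
tool_pos: [0.5716, -0.1261, 0.1066]
tool_rot: [0.577, 3.087, -0.0]
contact_force: [-3.6, 1.2, 10.1]
opening: 0.0002
finger_force: 5.2
```

```bash
python3 -m inch '-1 0 0 -1 0 0 0;-1 0 0 -2 0 0 0;-1 0 0 -2.5 0 0 0;-1 0 0 -3 0 0 0;-1 0 0 -3 0 0 0;-1 0 0 -3 0 0 0;-1 0 0 -3 0 0 0;-1 0 0 -3 0 0 0;-1 0 0 -3 0 0 0;-1 0 0 -3 0 0 0'
```

```text
t: 4.47
tool_pos: [0.5717, -0.1261, 0.1052]
tool_rot: [0.577, 3.087, -0.0]
contact_force: [-6.7, 2.0, 15.9]
opening: 0.0
finger_force: 8.2
```

```bash
python3 -m inch '-1 0 0 -1.5 0 0 0;-1 0 0 -1.5 0 0 0;-1 0 0 8 0 0 0;-1 0 0 18 0 0 0;-1 0 0 28 0 0 0;-1 0 0 37 0 0 0;-1 0 0 37 0 0 0;-1 0 0 37 0 0 0;-1 0 0 37 0 0 0;-1 0 0 37 0 0 0'
python3 -m inch '-1 0 0 -8 0 0 0;-1 0 0 -13 0 0 0;-1 0 0 -18 0 0 0;-1 0 0 -23 0 0 0;-1 0 0 -28 0 0 0;-1 0 0 -33 0 0 0;-1 0 0 -36 0 0 0;-1 0 0 -38 0 0 0;-1 0 0 -38.5 0 0 0;-1 0 0 -38.5 0 0 0'
python3 -m inch '-1 0 0 0 0 0 0;-1 0 0 8 0 0 0;-1 0 0 18 0 0 0;-1 0 0 28 0 0 0;-1 0 0 38.5 0 0 0;-1 0 0 38.5 0 0 0;-1 0 0 38.5 0 0 0;-1 0 0 38.5 0 0 0;-1 0 0 38.5 0 0 0;-1 0 0 38.5 0 0 0'
python3 - <<'E'
from h import *
for n in("scene","side"):
    f=robot.grab_frame(n);cv2.imwrite(f"pics/{n}3.png",f["frame"])
a=cv2.imread("pics/scene3.png")[130:280,170:360];b=cv2.imread("pics/side3.png")[110:260,240:430]
cv2.imwrite("pics/c3.png",cv2.resize(np.hstack([a,b]),None,fx=2.1,fy=2.1,interpolation=2))
E
```

```text
t: 5.3
tool_pos: [0.5701, -0.1257, 0.1372]
tool_rot: [-0.577, -3.086, -0.0]
contact_force: [-0.3, 0.1, 0.1]
opening: 0.0002
finger_force: 0.0
t: 6.13
tool_pos: [0.5718, -0.1262, 0.1051]
tool_rot: [0.577, 3.087, -0.0]
contact_force: [-10.1, 3.5, 25.4]
opening: -0.0
finger_force: 12.5
t: 6.97
tool_pos: [0.5702, -0.1257, 0.1373]
tool_rot: [-0.577, -3.086, -0.0]
contact_force: [-0.5, -0.1, 0.1]
opening: 0.0008
finger_force: 0.0
```

View pics/c3.png

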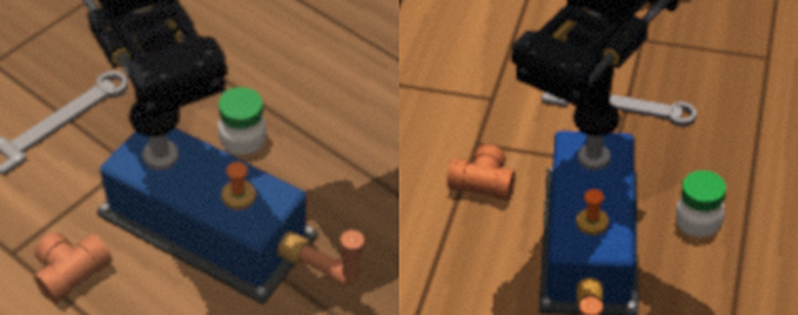

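Pin is about half out, and the pump hasn't moved. Two more strokes.

```bash
for i in 1; do python3 -m inch '-1 0 0 -8 0 0 0;-1 0 0 -13 0 0 0;-1 0 0 -18 0 0 0;-1 0 0 -23 0 0 0;-1 0 0 -28 0 0 0;-1 0 0 -33 0 0 0;-1 0 0 -36 0 0 0;-1 0 0 -38.5 0 0 0;-1 0 0 -38.5 0 0 0;-1 0 0 -38.5 0 0 0'
python3 -m inch '-1 0 0 0 0 0 0;-1 0 0 8 0 0 0;-1 0 0 18 0 0 0;-1 0 0 28 0 0 0;-1 0 0 38.5 0 0 0;-1 0 0 38.5 0 0 0;-1 0 0 38.5 0 0 0;-1 0 0 38.5 0 0 0;-1 0 0 38.5 0 0 0;-1 0 0 38.5 0 0 0'; done
python3 -m inch '-1 0 0 -8 0 0 0;-1 0 0 -13 0 0 0;-1 0 0 -18 0 0 0;-1 0 0 -23 0 0 0;-1 0 0 -28 0 0 0;-1 0 0 -33 0 0 0;-1 0 0 -36 0 0 0;-1 0 0 -38.5 0 0 0;-1 0 0 -38.5 0 0 0;-1 0 0 -38.5 0 0 0'
python3 -m inch '-1 0 0 0 0 0 0;-1 0 0 8 0 0 0;-1 0 0 18 0 0 0;-1 0 0 28 0 0 0;-1 0 0 38.5 0 0 0;-1 0 0 38.5 0 0 0;-1 0 0 38.5 0 0 0;-1 0 0 38.5 0 0 0;-1 0 0 38.5 0 0 0;-1 0 0 38.5 0 0 0'
python3 - <<'E'
from h import *
for n in("scene","side"):
    f=robot.grab_frame(n);cv2.imwrite(f"pics/{n}4.png",f["frame"])
a=cv2.imread("pics/scene4.png")[130:280,170:360];b=cv2.imread("pics/side4.png")[110:260,240:430]
cv2.imwrite("pics/c4.png",cv2.resize(np.hstack([a,b]),None,fx=2.1,fy=2.1,interpolation=2))
E
```

```text
t: 7.9
tool_pos: [0.5721, -0.1263, 0.1051]
tool_rot: [0.577, 3.087, -0.001]
contact_force: [-9.4, 2.4, 23.2]
opening: 0.0003
finger_force: 11.5
t: 8.73
tool_pos: [0.5702, -0.1257, 0.1373]
tool_rot: [-0.577, -3.086, -0.0]
contact_force: [0.3, 0.8, 1.0]
opening: 0.0002
finger_force: 0.0
t: 9.57
tool_pos: [0.5719, -0.1262, 0.1051]
tool_rot: [0.577, 3.087, -0.001]
contact_force: [-11.1, 2.8, 25.1]
opening: 0.0006
finger_force: 11.9
t: 10.4
tool_pos: [0.5702, -0.1258, 0.1373]
tool_rot: [-0.577, -3.086, -0.0]
contact_force: [0.2, 0.1, -1.1]
opening: 0.0008
finger_force: 0.0
```

View pics/c4.png

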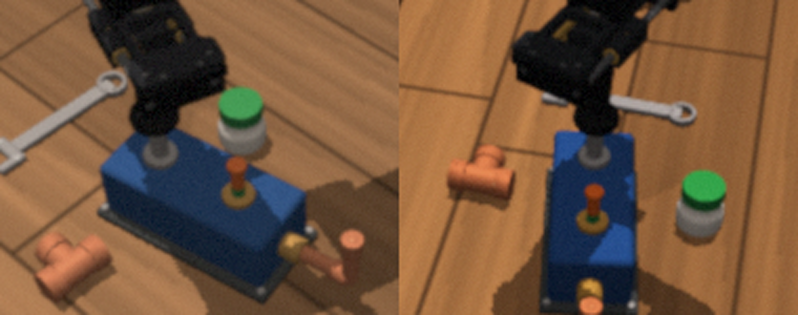

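Some green is showing, but the pin rose less than I expected. I'll measure the pin and knob heights after each stage.

```bash
cat > m.py <<'E'
from h import *
def rise():
    for n,b in(("scene",(270,200,300,240)),("side",(320,185,345,225))):
        f=robot.grab_frame(n);K=f["intrinsics"];C=f["world_to_cam"];g=f["frame"].astype(int);P=pts(f)
        x0,y0,x1,y1=b;s=P[y0:y1,x0:x1];c=g[y0:y1,x0:x1]
        k=(np.hypot(s[...,0]-.556,s[...,1]+.043)<.014)&(s[...,2]>.07)&(c[...,2]>1.5*c[...,0])
        z=np.sort(s[k][:,2]);print(n,"pin top z",z[-8:].round(4),end=" ")
        hd=(np.hypot(P[...,0]-.571,P[...,1]+.126)<.03)&(P[...,2]>.09)&(P[...,2]<.127)&(g.max(-1)<60)
        print("dark low z",np.percentile(P[hd][:,2],[1,10,50]).round(4),"green",((c[...,1]>c[...,2]*1.3)&(c[...,1]>c[...,0]*1.3)).sum())
    print(robot.sense()["t"])
E
python3 -c "from m import *;rise()"
```

```text
scene pin top z [0.1149 0.115  0.1152 0.1152 0.1154 0.1155 0.1157 0.1158] dark low z [0.0942 0.1002 0.1234] green 8
side pin top z [0.1176 0.1177 0.1179 0.1179 0.1181 0.1181 0.1182 0.1203] dark low z [0.0905 0.0938 0.1044] green 10
10.6
```

The pin top is at about 0.115 m, and fully out would be 0.114 m. Extra strokes do no harm, so I'll add one, then lift clear and compare.

```bash
python3 -m inch '-1 0 0 -8 0 0 0;-1 0 0 -13 0 0 0;-1 0 0 -18 0 0 0;-1 0 0 -23 0 0 0;-1 0 0 -28 0 0 0;-1 0 0 -33 0 0 0;-1 0 0 -37 0 0 0;-1 0 0 -40 0 0 0;-1 0 0 -40 0 0 0;-1 0 0 -40 0 0 0'
python3 -m inch '-1 0 0 0 0 0 0;-1 0 0 8 0 0 0;-1 0 0 18 0 0 0;-1 0 0 28 0 0 0;-1 0 0 40 0 0 0;-1 0 0 65 0 0 0;-1 0 0 95 0 0 0;-1 0 0 120 0 0 0;-1 0 0 130 0 0 0;-1 0 0 130 0 0 0'
python3 -m inch '-1 -10 25 0 0 0 0;-1 -20 55 0 0 0 0;-1 -30 85 0 0 0 0;-1 -40 115 0 0 0 0;-1 -55 150 0 0 0 0;-1 -65 180 0 0 0 0;-1 -70 190 0 0 0 0;-1 -70 190 0 0 0 0;-1 -70 190 0 0 0 0;-1 -70 190 0 0 0 0'
python3 - <<'E'
from m import *
rise()
a=robot.grab_frame("scene")["frame"][165:240,210:320];b=robot.grab_frame("side")["frame"][145:220,280:390]
cv2.imwrite("pics/c5.png",cv2.resize(np.hstack([a,b]),None,fx=3.6,fy=3.6,interpolation=2))
w=robot.grab_frame("wrist")["frame"];cv2.imwrite("pics/w5.png",w)
E
```

```text
t: 11.43
tool_pos: [0.5722, -0.1263, 0.1051]
tool_rot: [0.577, 3.086, -0.001]
contact_force: [-12.1, 3.7, 29.4]
opening: 0.0006
finger_force: 14.3
t: 12.27
tool_pos: [0.5722, -0.1264, 0.2316]
tool_rot: [0.577, 3.083, -0.001]
contact_force: [-0.2, 0.4, 0.3]
opening: 0.0007
finger_force: 0.0
t: 13.1
tool_pos: [0.501, 0.063, 0.2277]
tool_rot: [-0.579, -3.087, 0.001]
contact_force: [0.4, -0.2, 0.6]
opening: 0.0002
finger_force: 0.0
scene pin top z [0.1148 0.1149 0.1149 0.1149 0.115  0.1151 0.1153 0.1153] dark low z [0.0938 0.1023 0.1247] green 8
side pin top z [0.1178 0.1179 0.118  0.1181 0.1181 0.1186 0.1187 0.1197] Traceback (most recent call last):
  File "<stdin>", line 2, in <module>
  File "m.py", line 9, in rise
    print("dark low z",np.percentile(P[hd][:,2],[1,10,50]).round(4),"green",((c[...,1]>c[...,2]*1.3)&(c[...,1]>c[...,0]*1.3)).sum())
                       ~~~~~~~~~~~~~^^^^^^^^^^^^^^^^^^^^^^
    return _quantile_unchecked(
        a, q, axis, out, overwrite_input, method, keepdims, weights)
    return _ureduce(a,
                    func=_quantile_ureduce_func,
    ...<5 lines>...
                    overwrite_input=overwrite_input,
                    method=method)
    r = func(a, **kwargs)
    result = _quantile(arr,
                       quantiles=q,
    ...<2 lines>...
                       out=out,
                       weights=wgt)
    slices_having_nans = np.isnan(arr[-1, ...])
                                  ~~~^^^^^^^^^
IndexError: index -1 is out of bounds for axis 0 with size 0
```

The pin height didn't change with the extra stroke, so it is against its stop. I'll take one last look.

```bash
python3 - <<'E'
from h import *
a=robot.grab_frame("scene")["frame"][150:255,210:320];b=robot.grab_frame("side")["frame"][130:235,280:390]
w=robot.grab_frame("wrist")["frame"]
cv2.imwrite("pics/c5.png",np.hstack([cv2.resize(np.vstack([a,b]),(300,573),interpolation=2),cv2.resize(w[:, 150:570],(500,573))]))
E
```

```text
(no output)
```

View pics/c5.png

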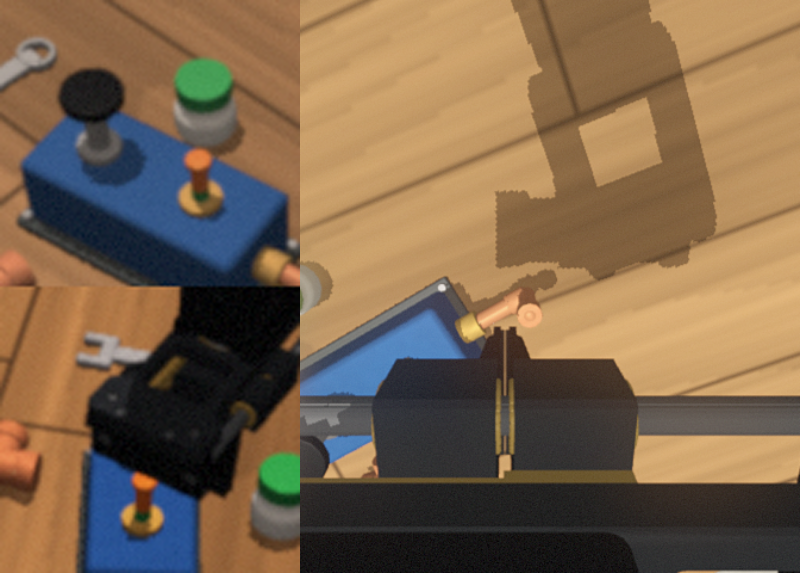

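The knob is up, at (92,90) in the scene crop. The pin stands fully out with its green band above the collar at (203,197). The jar, wrench and tee haven't moved, and the hand is clear.

```bash
python3 -c "
from rig import robot
print(robot.finish_job())"
```

```text
the job is handed in; nothing more can be done
None
```

Job handed in: five full strokes raised the pin to its stop with the green band showing, the knob is up, the hand is clear, and nothing else was moved.

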